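# Load the sample rack and hold it square in the rack reader

### The arm

A 6-joint arm with a two-finger parallel gripper is mounted at the origin on the work surface. World frame = base frame: x ahead of the robot, y to its left, z up, the work surface at z = 0. Lengths are in m, angles in rad, forces in N, time in s.
With the tool pointing down it reaches from about 0.35 to 0.775 m from the base axis. Payload 7.3 kg.
Tool frame: the origin (TCP) lies on the mounting face of the last link; the fingertips stand 178 mm ahead of it and the grasp point (between the pads) lies 159 mm ahead of it (robot.grip_depth is the distance from the TCP to the grasp point, in m); z points along the fingers, y is the line along which they close (so a half turn about z gives the same grasp; the last joint's range is limited). The gripper opens to 92 mm and grips with 3 to 60 N. Pads are 19 mm wide; open, the fingers measure 130 mm over their backs; the gripper's body (75 mm by 190 mm) begins 47 mm behind the grasp point.
Start: joints at [-1.261, 0.342, 1.524, -0, 1.275, -0.146], TCP at [0.231, -0.471, 0.405] pointing down, gripper open.
Joint ranges: [-2.53, 2.53], [-0.77, 2.02], [0.04, 2.7], [-1, 4.14], [0.28, 2.66], [-3.11, 3.11]. Speed limits (rad/s): [2.57, 2.57, 3.14, 3.14, 3.14, 3.14].

### API

Orientations are given as [roll, pitch, yaw] about the fixed x, y, z axes, in that order (R = Rz(yaw) Ry(pitch) Rx(roll)).
In Python, from cell import observe, cams, robot, models gives the robot as it stands.
- The arm moves only by the shell command python3 -m jog 'ROWS' [FORCE]. ROWS is JSON, a list of rows, each a list of 3 entries, a list of its own where there are three numbers: the shift along the tool's x, y, z each as a share of 0.4 m, from -1 to 1, then the turn about the tool's z as a share of pi rad, from -1 to 1, then the closure, from 0 (fully open) to 1 (shut). In form: [[[x, y, z], turn, jaw], ...]. A call has 1 to 12 rows; each row is the pose to reach, as a shift and turn from the pose commanded when the call began, along the tool's axes at that moment, turning the shorter way round; what a row does not reach only later rows make up. A row lasts 1/8 s, in which the tool goes at most 62.5 mm and 10.7 degrees, less where a joint would pass 70% of its speed; a pose out of reach is approached as far as the arm can. A call with a number of a shift or a turn outside -1 to 1 is refused whole. A call with a gripper value outside its range is refused whole. The fingers move at their own pace and stop on an object; FORCE is the grip in N (left out, the last holds). Time passes only in rows, so rows that repeat a pose let the fingers close. It gives the time, the measured TCP pose, the force, the opening and the grip force at its end, in the units of the state.
- observe(): the state, without advancing time (a new reading comes with each control period).
- cams.read_camera(name): name is "side" or "top"; returns the picture (480x640x3 uint8, red, green, blue); there is no depth.
- cams.camera_model(name): a dict with "camera_matrix" (3x3 intrinsics, pixels), "k1" (the pictures are not rectified: a ray, as slopes to the right and down, at radius r is drawn at 1 + k1 r^2 times it, then the intrinsics apply), "pose" (4x4, takes a point from camera to world coordinates). Camera axes: x right, y down, z forward; pixel columns grow to the right and rows downward; lengths in m; the calibration is good to about 2 mm. A picture is of the moment at which its call begins. camera_model takes no time and is no camera call.
- robot.hand_in(): hands the job in; it is judged then, once.
Trained networks look in the newest picture that a camera, given by its name, has taken for a name from the list of things; names that differ only in an ending like _2 or _b are one class to them, and where a whole thing is asked for, a point or a joint stands for the part that bears it (a point fixed in the world has none). Each returns a list of dicts, best first, with "confidence" (0 to 1); they miss things now and then, are a little off and sometimes report something else, mostly with a low value. They report only what shows in the picture. A call takes as long as a camera call. They do not tell look-alikes from the thing itself.
- models.find_in(target, camera): "position" ([x, y, z] in m, in world coordinates, good to about 4 mm: the middle of the surface that is visible of it).
- models.pinpoint(target, camera): "position" ([x, y, z] in m, in world coordinates, good to about 4 mm: a listed point, or the origin of a listed thing).
The state is a dict: "time": time; "qpos": joint angles; "qvel": joint speeds; "joint_efforts": joint torques, N m; "tool_pos": TCP position; "tool_rot": TCP orientation; "contact_force": force on the tool from outside, world axes, zero at the start; "torque": the same for the moment, N m; "opening": finger opening in m; "grip_force": force on a finger pad.
Only numpy, scipy, OpenCV 4.12 (cv2) and the standard library are available. Lean on these libraries where they do the work, as an engineer would, in place of code of your own. Each camera call takes 0.05 s, during which the arm holds its last target. There are 200 camera calls.

### The job

Stand the red-capped bottle, the amber jar and the green tub upright in the blue rack, one in each compartment. Then push on the rack's sloping front so that its back is flat against the reader's grey fence and, with one steady diagonal push (forwards and down) of the fingers, press it firmly against the fence and down onto the metal bed together. Finish while still holding that push, touching no container, and leave the flask, the wash bottle and the tip box where they are.

Things in the scene. Friction and masses are not known exactly. Their poses are not given: they have to be found in the camera images.
- dock: the rack reader, fixed to the bench: an aluminium bed with an upright grey fence along its far edge. Origin at bench height. x points across the bed towards the fence, y along the fence, z up. The fence's face is the plane x = +80 mm; the bed reaches x = -110 to +80 mm, y = -135 to +135 mm
- bed: the reader's flat aluminium bed, 10 mm thick, 270 mm along y; its top is 10 mm above the bench. Same origin and axes as the dock. Rigid, fixed, smooth (friction about 0.3)
- fence: the reader's upright grey fence, rigid and fixed, 24 mm thick, 270 mm long, its top 60 mm above the bench (50 mm above the bed). Same origin and axes as the dock; its face is at x = +80 mm. Smooth (friction about 0.3)
- rack: blue open rack, loose on the bed, 0.2-0.45 kg. Origin: underside, middle of the row; x to its flat back (towards the fence), y along the row. Three 56 mm square compartments, centres y = -60, 0, +60 mm, x = 0; floor 5 mm above the underside, 4 mm walls with tops at 32 mm. Back face x = +32 mm; length 184 mm. Starts 20 to 45 mm short of the fence, a little askew
- rack_front: the rack's sloping front strip with three white blank labels, part of the rack (same origin and axes as the rack), as long as the rack: a flat 45 degree face rising from x = -60 mm, 4 mm above the underside, to x = -32 mm, 32 mm above it. It faces up and away from the fence; push here
- bottle: white plastic reagent bottle with a red cap, 42 mm diameter, 80 mm tall; cap 38 mm diameter, 22 mm high, at the top; 50 to 100 g. Origin at the centre of its underside, z up its axis
- jar: amber-brown jar with a black cap, 46 mm diameter, 72 mm tall; cap 44 mm diameter, 20 mm high, at the top; 55 to 115 g. Origin at the centre of its underside, z up its axis
- tub: green round tub with a white lid, 47 mm diameter, 68 mm tall; lid 45 mm diameter, 14 mm high, at the top; 35 to 70 g. Origin at the centre of its underside, z up its axis
- flask: amber glass conical flask, 72 mm diameter at the foot, 102 mm tall; bystander. Origin at the centre of its underside
- washbottle: white wash bottle with blue cap and spout, 60 mm diameter, 165 mm tall; bystander. Origin at the centre of its underside
- tipbox: grey pipette tip box with orange lid, 85 x 120 x 65 mm; bystander. Origin at the centre of its underside
Things that resemble listed ones, but are neither listed nor needed, are in the scene too. Leave any purple look-alike of the tub alone. What is shaped like the jar but turquoise is not meant.

How it is judged:
By the outcome, as a careful person would: the job done as asked, in the order asked, and still so for the second after the job is handed in, while the arm keeps its last pose, push and grip.
It also fails if it takes over 72 s, if anything falls off the work surface, if the arm or the gripper's body presses on something with over 40 N, if the wrist force passes 120 N, or if a joint passes its speed limit or range.

## Working session

There is one attempt and no reset: what is moved stays moved. The work goes in short steps, Python scripts to look and compute and a shell command to move; the robot and the scene stay as the last step left them, time stands still between calls to the robot, and variables do not carry over. Pictures are saved under pics/ and viewed, at most 10 in all, crops included, and the job is handed in when it is done.

```bash
ls; mkdir -p pics
python3 - <<'E'
from cell import observe,cams,robot,models
import cv2,numpy as np
for c in("side","top"):
    im=cams.read_camera(c); cv2.imwrite(f"pics/{c}0.png",im[:,:,::-1])
    m=cams.camera_model(c); print(c,np.round(m["camera_matrix"],1).tolist(),m["k1"],np.round(m["pose"],3).tolist())
    for t in["bottle","jar","tub","rack","rack_front","dock","flask","washbottle","tipbox"]:
        print(t,[(np.round(d["position"],3).tolist(),round(d["confidence"],2)) for d in models.pinpoint(t,c)])
print(observe())
E
```

```text
pics
side [[481.0, 0.0, 316.7], [0.0, 481.0, 238.9], [0.0, 0.0, 1.0]] -0.08585894773164368 [[-0.975, -0.149, 0.164, 0.332], [-0.222, 0.651, -0.726, 0.821], [0.002, -0.745, -0.667, 0.776], [0.0, 0.0, 0.0, 1.0]]
bottle [([0.539, 0.247, -0.001], 0.84)]
jar [([0.427, 0.347, 0.001], 0.89), ([0.442, 0.431, 0.002], 0.77)]
tub [([0.423, 0.195, 0.004], 0.8), ([0.314, 0.188, 0.0], 0.74)]
rack [([0.58, -0.109, 0.009], 0.95)]
rack_front [([0.578, -0.102, 0.008], 0.56)]
dock [([0.577, -0.111, 0.009], 0.54)]
flask [([0.412, -0.375, 0.001], 0.8)]
washbottle [([0.689, 0.246, -0.003], 0.75), ([0.566, 0.425, -0.005], 0.55)]
tipbox []
top [[569.0, 0.0, 316.2], [0.0, 569.0, 237.2], [0.0, 0.0, 1.0]] -0.18668323554199234 [[0.013, -0.987, 0.16, 0.28], [-1.0, -0.014, -0.004, 0.039], [0.006, -0.16, -0.987, 1.486], [0.0, 0.0, 0.0, 1.0]]
bottle [([0.541, 0.247, -0.002], 0.8), ([0.689, 0.248, 0.003], 0.74)]
jar [([0.429, 0.347, 0.001], 0.68), ([0.441, 0.428, 0.003], 0.53), ([0.581, -0.103, 0.009], 0.28)]
tub [([0.423, 0.196, -0.002], 0.65), ([0.314, 0.191, -0.001], 0.53)]
rack [([0.577, -0.104, 0.01], 0.94)]
rack_front [([0.581, -0.104, 0.006], 0.79)]
dock []
flask [([0.416, -0.373, -0.004], 0.81)]
washbottle [([0.689, 0.25, 0.004], 0.67)]
tipbox [([0.565, 0.425, 0.003], 0.79)]
{'time': 1.0, 'qpos': array([-1.26099744e+00,  3.41995761e-01,  1.52413251e+00, -3.30075719e-05,
        1.27542018e+00, -1.46029046e-01]), 'qvel': array([ 0.00070748, -0.00040477,  0.00079799,  0.00058607,  0.00047164,
       -0.0008557 ]), 'joint_efforts': array([ 1.23984217e-03, -4.31137598e+01, -2.44477969e+01,  7.21266610e-02,
        4.80135146e-02,  1.69445957e-05]), 'tool_pos': array([ 0.23110695, -0.47138409,  0.40473134]), 'tool_rot': array([3.14155351e+00, 3.76753587e-05, 4.55837541e-01]), 'contact_force': array([ 0.31923888, -0.46729274, -0.23597014]), 'torque': array([0.06697507, 0.01220604, 0.06335618]), 'grip_force': 0.0, 'opening': 0.0914703986131382}
```

View pics/side0.png

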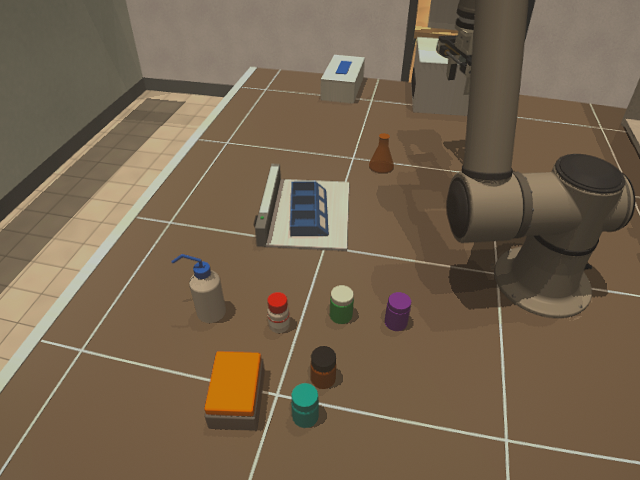

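View pics/top0.png

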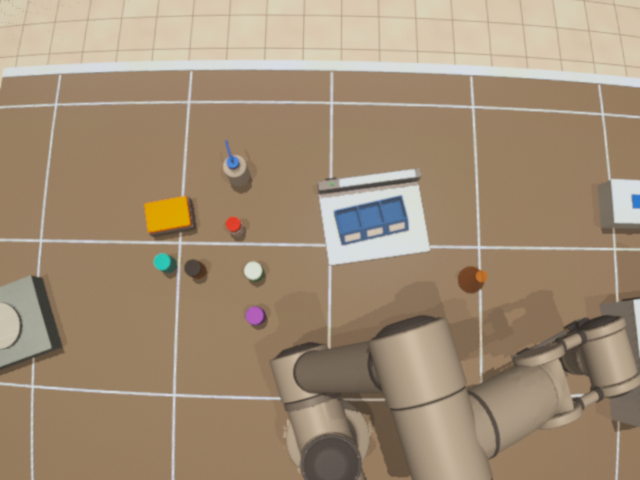

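The side view shows the red-capped bottle at (278,313), tub (342,304), jar (323,367) and rack (310,208). The look-alikes are turquoise at (305,405) and purple at (398,311). Everything is upright, and the top view agrees. Next I'll refine the poses by fitting silhouettes in both views.

```bash
cat > h.py <<'E'
import numpy as np,cv2
from scipy.optimize import minimize
from cell import cams
M={c:cams.camera_model(c) for c in("side","top")}
def proj(c,P):
    m=M[c];T=np.linalg.inv(m["pose"]);q=np.asarray(P)@T[:3,:3].T+T[:3,3]
    s=q[:,:2]/q[:,2:];s=s*(1+m["k1"]*(s**2).sum(1,keepdims=True))
    K=np.array(m["camera_matrix"]);return s@K[:2,:2].T+K[:2,2]
S=4
def hull(c,P):
    im=np.zeros((480,640),np.uint8)
    h=cv2.convexHull(proj(c,P).astype(np.float32))
    cv2.fillConvexPoly(im,np.round(h*16).astype(np.int32),255,cv2.LINE_AA,4);return im/255.
def biggest(m,near):
    n,l,st,ce=cv2.connectedComponentsWithStats(m.astype(np.uint8))
    ok=[i for i in range(1,n) if st[i,4]>30]
    if not ok:return m*0.
    i=min(ok,key=lambda i:np.hypot(*(ce[i]-near)))
    return (l==i)*1.
def fit(model,masks,x0,step):
    f=lambda p:sum(np.abs(hull(c,model(p))-m).sum()/m.sum() for c,m in masks.items())
    x0=np.array(x0,float);sx=np.vstack([x0]+[x0+np.eye(len(x0))[i]*step[i] for i in range(len(x0))])
    for _ in range(2):
        r=minimize(f,sx[0],method="Nelder-Mead",options=dict(initial_simplex=sx,xatol=1e-5,fatol=1e-5,maxiter=250))
        sx=sx-sx[0]+r.x
    return r.x,r.fun/len(masks)
def cyl(p,d,h):
    a=np.linspace(0,2*np.pi,40,endpoint=False);o=np.c_[d/2*np.cos(a),d/2*np.sin(a),0*a]
    return np.vstack([o+p,o+p-[0,0,h]])
def box(p,pts):
    x,y,z,w=p;pts=np.array(pts);c,s=np.cos(w),np.sin(w)
    return np.c_[x+c*pts[:,0]-s*pts[:,1],y+s*pts[:,0]+c*pts[:,1],z+pts[:,2]]
RACK=[(x,y,z) for y in(-.092,.092) for x,z in((.032,0),(.032,.032),(-.032,.032),(-.060,.004),(-.060,0))]
def rackmask(im,c,p0):
    hsv=cv2.cvtColor(im,cv2.COLOR_RGB2HSV);u=proj(c,[p0])[0]
    m=(hsv[...,0]>100)&(hsv[...,0]<125)&(hsv[...,1]>90)
    yy,xx=np.mgrid[:480,:640];m&=np.hypot(xx-u[0],yy-u[1])<60
    k=biggest(m,u).astype(np.uint8);cn=cv2.findContours(k,0,1)[0]
    o=np.zeros_like(k);cv2.fillConvexPoly(o,cv2.convexHull(np.vstack(cn)),1);return o*1.
E
cat > m1.py <<'E'
from h import *
I={c:cv2.imread(f"pics/{c}0.png")[:,:,::-1].copy() for c in("side","top")}
capm=dict(bottle=lambda h:((h[...,0]<8)|(h[...,0]>172))&(h[...,1]>150)&(h[...,2]>90),
 jar=lambda h:h[...,2]<62, tub=lambda h:(h[...,1]<90)&(h[...,2]>130))
G=dict(bottle=((.540,.247,.08),.038,.022),jar=((.428,.347,.072),.044,.020),tub=((.423,.1955,.068),.045,.014))
out={c:I[c].copy() for c in I}
def draw(P):
    for c in I:cv2.polylines(out[c],[np.round(cv2.convexHull(proj(c,P).astype(np.float32))).astype(int)],True,(255,0,255))
for n,(p,d,h) in G.items():
    mk={}
    for c in I:
        u=proj(c,[np.array(p)-[0,0,h/2]])[0];m=capm[n](cv2.cvtColor(I[c],cv2.COLOR_RGB2HSV))
        yy,xx=np.mgrid[:480,:640];m&=np.hypot(xx-u[0],yy-u[1])<(22 if c=="side" else 15)
        mk[c]=biggest(m,u)
    x,e=fit(lambda q:cyl(q,d,h),mk,p,[.006,.006,.008]);print(n,x.round(4),round(e,3));draw(cyl(x,d,h))
rm={c:rackmask(I[c],c,(.579,-.105,.02)) for c in I}
x,e=fit(lambda q:box(q,RACK),rm,(.579,-.105,.01,.12),[.01,.01,.005,.1]);print("rack",x.round(4),round(e,3));draw(box(x,RACK))
# bed: top outline x -.110..+.08; bright low-sat mask joined with rack, hull
bm={}
for c in I:
    hs=cv2.cvtColor(I[c],cv2.COLOR_RGB2HSV);u=proj(c,[(.56,-.105,.01)])[0]
    m=(hs[...,1]<60)&(hs[...,2]>130)
    yy,xx=np.mgrid[:480,:640];m&=np.hypot(xx-u[0],yy-u[1])<75
    m=(m|(rm[c]>0)).astype(np.uint8);k=biggest(m,u).astype(np.uint8)
    bm[c]=k*1.
    cv2.drawContours(out[c],cv2.findContours(k,0,1)[0],-1,(0,255,0),1)
BED=[(x,y,0) for x in(-.11,.08) for y in(-.135,.135)]
x,e=fit(lambda q:box(np.r_[q[:2],.01,q[2]],BED),{"top":bm["top"]},(.58,-.105,.1),[.01,.01,.1]);print("bedtop",x.round(4),round(e,3));draw(box(np.r_[x[:2],.01,x[2]],BED))
a=out["side"][140:430,190:430];b=out["top"][150:300,130:450]
v=cv2.resize(a,None,fx=1.6,fy=1.6);w=cv2.resize(b,None,fx=1.25*1.0,fy=1.25)
V=np.zeros((600,800,3),np.uint8);V[:v.shape[0],:v.shape[1]]=v[:600];V[:w.shape[0],800-w.shape[1]:]=w
cv2.imwrite("pics/fit.png",V[:,:,::-1])
E
python3 m1.py
```

```text
bottle [0.5396 0.2455 0.0775] 0.304
jar [0.428 0.347 0.072] inf
tub [0.4246 0.1942 0.0731] 0.322
rack [ 0.578  -0.1102  0.0032  0.2609] 0.174
bedtop [ 0.5744 -0.1158  0.159 ] 0.049h.py:21: RuntimeWarning: divide by zero encountered in scalar divide
  f=lambda p:sum(np.abs(hull(c,model(p))-m).sum()/m.sum() for c,m in masks.items())
  np.max(np.abs(fsim[0] - fsim[1:])) <= fatol):
```

View pics/fit.png

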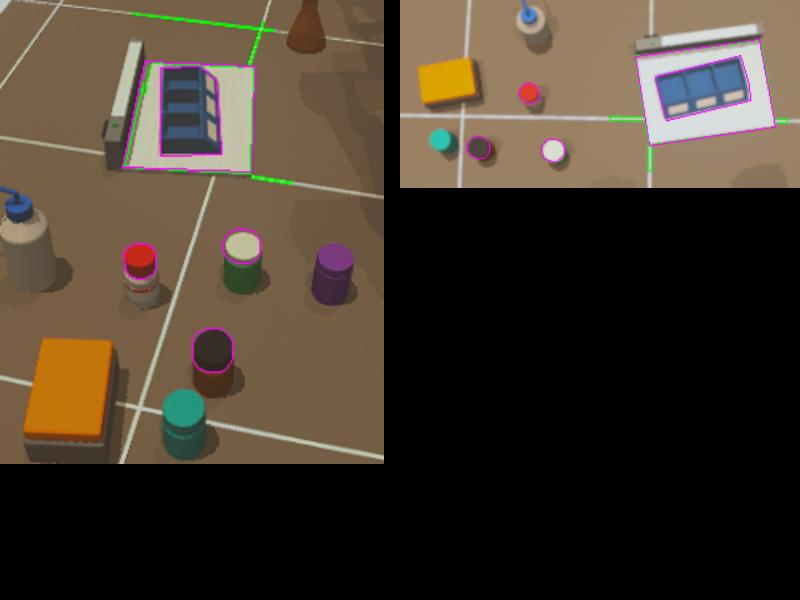

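The overlay shows the bed outline fits well. The cap and rack masks are too loose, so I'll tighten the colour thresholds.

```bash
python3 - <<'E'
import re
s=open("h.py").read()
s=s.replace('m=(hsv[...,0]>100)&(hsv[...,0]<125)&(hsv[...,1]>90)','f=im.astype(int);m=(f[...,2]-f[...,0]>8)')
open("h.py","w").write(s)
s=open("m1.py").read()
s=re.sub(r"capm=dict\(.*?\n.*?\n","""def rgb(h):return [h[...,i].astype(int) for i in range(3)]
capm=dict(bottle=lambda r,g,b:(r-g>70)&(g-b<30)&(g<90), jar=lambda r,g,b:(r<75)&(r-b<25), tub=lambda r,g,b:(r>125)&(r-b<75))
""",s,count=1,flags=re.S)
s=s.replace("capm[n](cv2.cvtColor(I[c],cv2.COLOR_RGB2HSV))","capm[n](*rgb(I[c]))")
s=s.replace("mk[c]=biggest(m,u)","mk[c]=biggest(m,u);print(n,c,mk[c].sum(),hull(c,cyl(np.array(p),d,h)).sum().round(),I[c][int(u[1]),int(u[0])]);cv2.drawContours(out[c],cv2.findContours(mk[c].astype(np.uint8),0,1)[0],-1,(0,255,255),1)")
s=s.replace("x,e=fit(lambda q:box(q,RACK)","[cv2.drawContours(out[c],cv2.findContours(rm[c].astype(np.uint8),0,1)[0],-1,(0,255,255),1) for c in I]\nx,e=fit(lambda q:box(q,RACK)")
s=s.replace("fx=1.6,fy=1.6","fx=2,fy=2").replace("a=out[\"side\"][140:430,190:430]","a=out['side'][150:430,240:380]").replace("b=out[\"top\"][150:300,130:450]","b=np.vstack([out['top'][180:270,320:440],out['top'][205:295,170:290]])").replace("fx=1.25*1.0,fy=1.25","fx=3,fy=3")
open("m1.py","w").write(s)
E
python3 m1.py
```

```text
bottle side 243.0 429.0 [197  42  25]
bottle top 171.0 233.0 [220  65  45]
bottle [0.5408 0.2445 0.076 ] 0.549
jar side 524.0 641.0 [53 46 38]
jar top 0.0 300.0 [79 70 61]
jar [0.428 0.347 0.072] inf
tub side 320.0 464.0 [193 191 156]
tub top 592.0 300.0 [217 221 210]
tub [0.4239 0.1953 0.0742] 0.477
rack [ 0.5772 -0.1067  0.0136  0.2539] 0.104
bedtop [ 0.5744 -0.1158  0.159 ] 0.045h.py:21: RuntimeWarning: divide by zero encountered in scalar divide
  f=lambda p:sum(np.abs(hull(c,model(p))-m).sum()/m.sum() for c,m in masks.items())
  np.max(np.abs(fsim[0] - fsim[1:])) <= fatol):
```

View pics/fit.png

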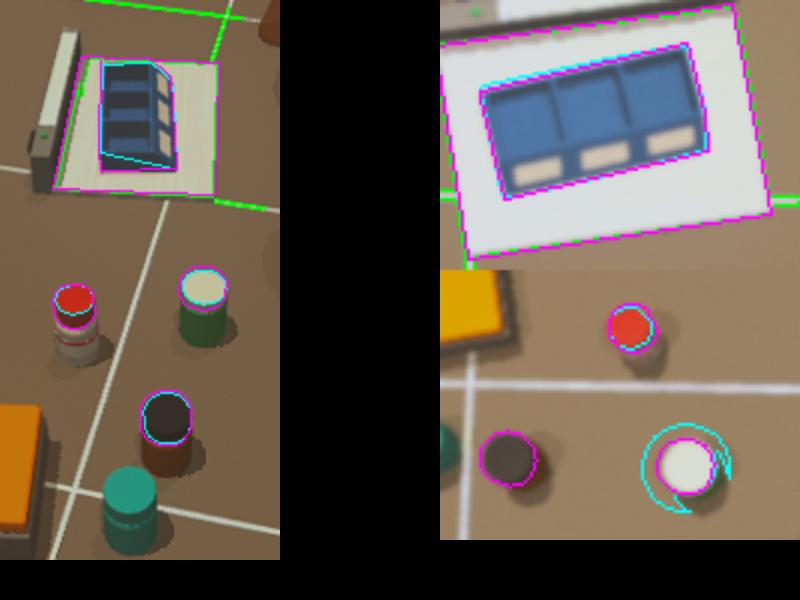

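The rack and bed fits are good now: rack yaw 0.254, bed yaw 0.159. For the caps, I'll fit the bright top discs.

```bash
sed -i 's/jar=lambda r,g,b:(r<75)&(r-b<25)/jar=lambda r,g,b:(r<100)\&(r-b<28)/; s/tub=lambda r,g,b:(r>125)&(r-b<75)/tub=lambda r,g,b:(r>150)\&(g>r-15)/' m1.py
sed -i 's/fit(lambda q:cyl(q,d,h),mk/fit(lambda q:cyl(q,d,h if n=="jar" else 0),mk/; s/draw(cyl(x,d,h))/draw(cyl(x,d,h if n=="jar" else 0))/' m1.py
sed -i 's/^x,e=fit(lambda q:box(np.r_/x,e=fit(lambda q:box(np.r_[q[:2],.01,q[2]],RACK),rm,(.577,-.107,.25),[.01,.01,.1]);print("rack z=.01",x.round(4),round(e,3))\n&/' m1.py
python3 m1.py
```

```text
bottle side 243.0 429.0 [197  42  25]
bottle top 171.0 233.0 [220  65  45]
bottle [0.5396 0.2448 0.0756] 0.153
jar side 536.0 641.0 [53 46 38]
jar top 210.0 300.0 [79 70 61]
jar [0.4279 0.3446 0.0664] 0.297
tub side 300.0 464.0 [193 191 156]
tub top 273.0 300.0 [217 221 210]
tub [0.4239 0.193  0.0654] 0.12
rack [ 0.5772 -0.1067  0.0136  0.2539] 0.104
rack z=.01 [ 0.5775 -0.1071  0.2549] 0.106
bedtop [ 0.5744 -0.1158  0.159 ] 0.045
```

```bash
python3 -m jog 2>&1 | head -5
cat > st.py <<'E'
import sys,numpy as np
from cell import observe,robot
from scipy.spatial.transform import Rotation as R
def st():
    o=observe();Rm=R.from_euler("xyz",o["tool_rot"]).as_matrix();return o,Rm
def to(p,yaw=None):
    """grasp point target p -> shift shares & turn share from the measured pose"""
    o,Rm=st();g=o["tool_pos"]+Rm[:,2]*robot.grip_depth
    s=Rm.T@(np.array(p)-g)/.4
    y=Rm[:,1];cur=np.arctan2(y[1],y[0])   # direction of closing line
    t=0
    if yaw is not None:
        d=(yaw-cur+np.pi/2)%np.pi-np.pi/2; t=-d/np.pi   # tool z is down
    print("g",g.round(4),"closing dir",cur.round(3),"shift",s.round(4),"turn",np.round(t,4),"q6",o["qpos"][5].round(2),"t",o["time"])
E
python3 -c "
from st import *
to((.425,.195,.2),np.pi/2)"
```

```text
invalid input
g [ 0.2311 -0.4714  0.2455] closing dir -1.115 shift [ 1.1686 -1.2825  0.1137] turn 0.1451 q6 -0.15 t 1.0
```

```bash
R='[[0.91,-0.44,0.05],-0.436,0]'; python3 -m jog '[[[0.91,-0.44,0.05],-0.436,0],[[0.91,-0.44,0.05],-0.436,0],[[0.91,-0.44,0.05],-0.436,0],[[0.91,-0.44,0.05],-0.436,0],[[0.91,-0.44,0.05],-0.436,0],[[0.91,-0.44,0.05],-0.436,0],[[0.91,-0.44,0.05],-0.436,0],[[0.91,-0.44,0.05],-0.436,0],[[0.91,-0.44,0.05],-0.436,0]]' 12
python3 -c "
from st import *
to((.4236,.194,.06),.254)"
```

```text
time: 2.12
tool_pos: [0.4807, -0.1527, 0.3846]
tool_rot: [-3.141, 0.0, 1.826]
contact_force: [-1.0, -0.1, 0.4]
opening: 0.0921
grip_force: 0.0
g [ 0.4806 -0.1528  0.2254] closing dir 0.255 shift [0.8749 0.0808 0.4136] turn 0.0003 q6 -0.71 t 2.125
```

```bash
python3 -m jog '[[[0.875,0.081,0.15],0,0],[[0.875,0.081,0.15],0,0],[[0.875,0.081,0.15],0,0],[[0.875,0.081,0.15],0,0],[[0.875,0.081,0.15],0,0],[[0.875,0.081,0.15],0,0],[[0.875,0.081,0.15],0,0],[[0.875,0.081,0.30],0,0],[[0.875,0.081,0.414],0,0],[[0.875,0.081,0.414],0,0]]' 12
python3 -c "
from st import *
to((.4236,.194,.06),.254)"; python3 -m jog '[[[0,0,0],0,1],[[0,0,0],0,1],[[0,0,0],0,1],[[0,0,0],0,1],[[0,0,0],0,1],[[0,0,0],0,1]]' 12
```

```text
time: 3.38
tool_pos: [0.4231, 0.1923, 0.2171]
tool_rot: [-3.135, 0.0, 1.823]
contact_force: [-0.0, -1.0, -0.2]
opening: 0.092
grip_force: 0.0
g [0.4221 0.1919 0.0579] closing dir 0.252 shift [ 0.004   0.005  -0.0054] turn -0.0006 q6 0.01 t 3.375
time: 4.12
tool_pos: [0.4237, 0.1938, 0.2194]
tool_rot: [3.141, 0.0, 1.826]
contact_force: [-0.8, -1.1, 3.2]
opening: 0.0462
grip_force: 12.0
```

```bash
python3 -m jog '[[[0,0,-0.15],0,1],[[0,0,-0.24],0,1],[[0,0,-0.24],0,1]]' 12
python3 -c "
from st import *
to((.5775,-.107,.145),.254)"
```

```text
time: 4.5
tool_pos: [0.4242, 0.194, 0.3175]
tool_rot: [3.136, 0.0, 1.826]
contact_force: [0.1, 0.4, -1.1]
opening: 0.0463
grip_force: 12.0
g [0.4251 0.1942 0.1583] closing dir 0.255 shift [-0.8248  0.1786  0.0342] turn 0.0003 q6 0.01 t 4.5
```

```bash
python3 -m jog '[[[-0.1,0.02,0.01],0,1],[[-0.25,0.05,0.02],0,1],[[-0.40,0.09,0.03],0,1],[[-0.55,0.12,0.03],0,1],[[-0.68,0.15,0.03],0,1],[[-0.78,0.17,0.03],0,1],[[-0.825,0.179,0.03],0,1],[[-0.825,0.179,0.03],0,1],[[-0.825,0.179,0.03],0,1]]' 12
python3 - <<'E'
from st import *
from cell import cams;import cv2
to((.5775,-.107,.079),.254)
im=cams.read_camera("side")[120:280,220:440];cv2.imwrite("pics/p1.png",cv2.resize(im,None,fx=3,fy=3)[:,:,::-1])
E
```

```text
time: 5.62
tool_pos: [0.5756, -0.1062, 0.3026]
tool_rot: [-3.14, -0.001, 1.827]
contact_force: [0.1, 0.4, -0.9]
opening: 0.0463
grip_force: 12.0
g [ 0.5753 -0.1061  0.1434] closing dir 0.256 shift [-0.0038  0.0049  0.1609] turn 0.0006 q6 -0.57 t 5.625
```

View pics/p1.png

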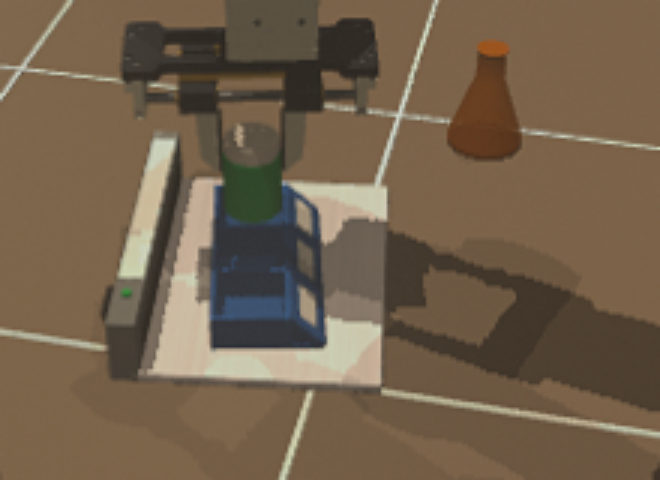

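The side crop shows the tub held upright at about (252,175), above the middle compartment. I'll lower it.

```bash
python3 -m jog '[[[-0.003,0.003,0.05],0,1],[[-0.003,0.003,0.10],0,1],[[-0.003,0.003,0.13],0,1],[[-0.003,0.003,0.145],0,1],[[-0.003,0.003,0.153],0,1],[[-0.003,0.003,0.160],0,1],[[-0.003,0.003,0.160],0,1]]' 12
python3 -c "
from st import *
to((.5775,-.107,.076),.254)"
```

```text
time: 6.55
tool_pos: [0.5776, -0.1085, 0.2393]
tool_rot: [3.141, 0.0, 1.825]
contact_force: [0.2, -0.8, -0.9]
opening: 0.0464
grip_force: 12.0
g [ 0.5776 -0.1085  0.0801] closing dir 0.255 shift [0.0037 0.0007 0.0102] turn 0.0002 q6 -0.57 t 6.55
```

```bash
python3 -m jog '[[[0,0,0.006],0,1],[[0,0,0.011],0,1],[[0,0,0.011],0,1],[[0,0,0.011],0,0.28],[[0,0,0.011],0,0.28],[[0,0,0.011],0,0.28],[[0,0,-0.1],0,0.28],[[0,0,-0.24],0,0.28],[[0,0,-0.28],0,0]]' 12
python3 -c "
from st import *
to((.428,.346,.19),.254);to((.428,.346,.061),.254)"
```

```text
time: 7.68
tool_pos: [0.5781, -0.1086, 0.3551]
tool_rot: [3.136, 0.004, 1.826]
contact_force: [-0.1, -0.3, -0.3]
opening: 0.0721
grip_force: 0.0
g [ 0.5791 -0.1089  0.1959] closing dir 0.255 shift [ 1.1958 -0.079   0.0099] turn 0.0003 q6 -0.57 t 7.675
g [ 0.5791 -0.1089  0.1959] closing dir 0.255 shift [ 1.197  -0.0808  0.3324] turn 0.0003 q6 -0.57 t 7.675
```

```bash
python3 -m jog '[[[0.882,0.127,0],0,0],[[0.882,0.127,0],0,0],[[0.882,0.127,0],0,0],[[0.882,0.127,0],0,0],[[0.882,0.127,0],0,0],[[0.882,0.127,0],0,0],[[0.882,0.127,0.0],0,0],[[0.882,0.127,0.15],0,0],[[0.882,0.127,0.25],0,0],[[0.882,0.127,0.315],0,0],[[0.882,0.127,0.315],0,0]]' 12
python3 -c "
from st import *
to((.5398,.2455,.066),.254)"; python3 -m jog '[[[0,0,0],0,1],[[0,0,0],0,1],[[0,0,0],0,1],[[0,0,0],0,1],[[0,0,0],0,1],[[0,0,0],0,1],[[0,0,0],0,1]]' 12
python3 -c "
from st import *
to((.5398,.2455,.066),.254)"
```

```text
time: 9.05
tool_pos: [0.5373, 0.2444, 0.2227]
tool_rot: [-3.136, 0.001, 1.824]
contact_force: [-0.4, -0.5, 1.5]
opening: 0.0915
grip_force: 0.0
g [0.5365 0.2441 0.0635] closing dir 0.254 shift [ 0.0013  0.0089 -0.0062] turn -0.0001 q6 0.04 t 9.05
time: 9.93
tool_pos: [0.5379, 0.2458, 0.2252]
tool_rot: [3.141, 0.0, 1.826]
contact_force: [1.3, 0.3, 1.4]
opening: 0.0408
grip_force: 12.0
g [0.538  0.2458 0.066 ] closing dir 0.255 shift [-0.002   0.0042 -0.    ] turn 0.0003 q6 0.04 t 9.925
```

```bash
python3 -m jog '[[[0,0,-0.1],0,1],[[0,0,-0.25],0,1],[[0,0,-0.25],0,1],[[0,0,-0.25],0,1]]' 12
cat > m2.py <<'E'
from h import *
from st import to
import sys
I={c:cams.read_camera(c) for c in("top","side")}
rm={c:rackmask(I[c],c,(.579,-.105,.02)) for c in I}
for mm in({"top":rm["top"]},rm):
    x,e=fit(lambda q:box(np.r_[q[:2],.01,q[2]],RACK),mm,(.577,-.107,.25),[.01,.01,.1]);print("rack",x.round(4),round(e,3))
w=x[2]
for y in(-.06,0,.06):print(y,np.round([x[0]-np.sin(w)*y,x[1]+np.cos(w)*y],4))
o=I["top"][170:290,300:460].copy();cv2.imwrite(f"pics/{sys.argv[1]}.png",cv2.resize(np.hstack([o,I["side"][150:270,240:400]]),None,fx=2.5,fy=2.5)[:,:,::-1])
E
python3 m2.py p2; python3 -c "
from st import *
p=np.array([.5775,-.107])-.06*np.array([-.252,.968]);print(p)
to((*p,.155),.254)"
```

```text
time: 10.42
tool_pos: [0.5374, 0.2457, 0.3245]
tool_rot: [-3.14, 0.0, 1.826]
contact_force: [-0.0, 0.2, -1.1]
opening: 0.0408
grip_force: 12.0
rack [ 0.5787 -0.1063  0.2364] 0.035
rack [ 0.5774 -0.107   0.2562] 0.614
-0.06 [ 0.5926 -0.1651]
0 [ 0.5774 -0.107 ]
0.06 [ 0.5622 -0.049 ]
[ 0.59262 -0.16508]
g [0.5368 0.2454 0.1641] closing dir 0.255 shift [-1.0283 -0.1235  0.0235] turn 0.0002 q6 0.04 t 10.525
```

View pics/p2.png

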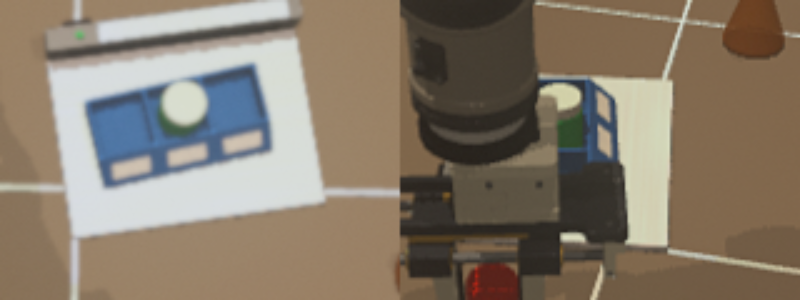

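The picture shows the tub upright in the middle compartment, lid at (184,105), and the rack almost unmoved. The bottle goes in the far end compartment.

```bash
python3 -m jog '[[[-0.1,-0.01,-0.03],0,1],[[-0.25,-0.03,-0.03],0,1],[[-0.40,-0.05,-0.03],0,1],[[-0.55,-0.07,-0.03],0,1],[[-0.70,-0.085,-0.03],0,1],[[-0.82,-0.1,-0.03],0,1],[[-0.92,-0.11,-0.03],0,1],[[-0.98,-0.117,-0.03],0,1],[[-0.98,-0.117,-0.03],0,1]]' 12
python3 -m jog '[[[-0.04,-0.005,0],0,1],[[-0.045,-0.006,0],0,1],[[-0.045,-0.006,0],0,1],[[-0.045,-0.006,0],0,1]]' 12
python3 -c "
from st import *
to((.5927,-.165,.086),.254)"
```

```text
time: 11.65
tool_pos: [0.5912, -0.1465, 0.3359]
tool_rot: [-3.14, -0.001, 1.823]
contact_force: [0.8, 0.7, -0.5]
opening: 0.041
grip_force: 12.0
time: 12.15
tool_pos: [0.5935, -0.1628, 0.3372]
tool_rot: [-3.142, -0.0, 1.826]
contact_force: [0.4, -0.2, -1.8]
opening: 0.0405
grip_force: 12.0
g [ 0.5935 -0.1628  0.178 ] closing dir 0.255 shift [-0.0049 -0.0033  0.23  ] turn 0.0005 q6 -0.65 t 12.15
```

```bash
python3 -m jog '[[[-0.005,-0.003,0.08],0,1],[[-0.005,-0.003,0.14],0,1],[[-0.005,-0.003,0.18],0,1],[[-0.005,-0.003,0.20],0,1],[[-0.005,-0.003,0.215],0,1],[[-0.005,-0.003,0.225],0,1],[[-0.005,-0.003,0.230],0,1],[[-0.005,-0.003,0.230],0,1]]' 12
python3 -c "
from st import *
to((.5927,-.165,.0825),.254)"
```

```text
time: 13.15
tool_pos: [0.5929, -0.1657, 0.2453]
tool_rot: [3.141, 0.0, 1.825]
contact_force: [0.6, 0.4, -0.4]
opening: 0.0409
grip_force: 12.0
g [ 0.593  -0.1657  0.0861] closing dir 0.255 shift [ 0.0019 -0.0002  0.0091] turn 0.0002 q6 -0.65 t 13.15
```

```bash
python3 -m jog '[[[0,0,0.005],0,1],[[0,0,0.01],0,1],[[0,0,0.01],0,1],[[0,0,0.01],0,0.3],[[0,0,0.01],0,0.3],[[0,0,0.01],0,0.3],[[0,0,-0.1],0,0.3],[[0,0,-0.24],0,0.3],[[0,0,-0.3],0,0.2],[[0.2,0,-0.3],0,0],[[0.3,0,-0.3],0,0],[[0.3,0,-0.3],0,0]]' 12
python3 -c "
from st import *
to((.428,.346,.2),.254);to((.428,.346,.061),.254)"
```

```text
time: 14.65
tool_pos: [0.5617, -0.0462, 0.3656]
tool_rot: [-3.142, -0.001, 1.83]
contact_force: [-0.6, 0.3, 0.0]
opening: 0.0911
grip_force: 0.0
g [ 0.5616 -0.0461  0.2064] closing dir 0.259 shift [ 1.0331 -0.0716  0.0168] turn 0.0017 q6 -0.48 t 14.65
g [ 0.5616 -0.0461  0.2064] closing dir 0.259 shift [ 1.0328 -0.0716  0.3643] turn 0.0017 q6 -0.48 t 14.65
```

```bash
python3 -m jog '[[[0.98,-0.067,0],0,0],[[0.98,-0.067,0],0,0],[[0.98,-0.067,0],0,0],[[0.98,-0.067,0],0,0],[[0.98,-0.067,0],0,0],[[0.98,-0.067,0],0,0],[[0.98,-0.067,0],0,0],[[0.98,-0.067,0],0,0],[[0.98,-0.067,0],0,0]]' 12
python3 -c "
from st import *
to((.428,.346,.061),.254)"
```

```text
time: 15.78
tool_pos: [0.4388, 0.3217, 0.365]
tool_rot: [-3.142, 0.001, 1.824]
contact_force: [1.0, -0.5, -0.2]
opening: 0.092
grip_force: 0.0
g [0.4388 0.3215 0.2058] closing dir 0.253 shift [ 0.0663 -0.0109  0.3619] turn -0.0003 q6 0.24 t 15.775
```

```bash
python3 -m jog '[[[0.066,-0.011,0.05],0,0],[[0.066,-0.011,0.15],0,0],[[0.066,-0.011,0.28],0,0],[[0.066,-0.011,0.345],0,0],[[0.066,-0.011,0.362],0,0],[[0.066,-0.011,0.362],0,0],[[0.066,-0.011,0.362],0,1],[[0.066,-0.011,0.362],0,1],[[0.066,-0.011,0.362],0,1],[[0.066,-0.011,0.362],0,1],[[0.066,-0.011,0.362],0,1],[[0.066,-0.011,0.362],0,1]]' 12
python3 -c "
from st import *
to((.428,.346,.061),.254)"
python3 -m jog '[[[0,0,-0.1],0,1],[[0,0,-0.25],0,1],[[0,0,-0.28],0,1],[[0,0,-0.28],0,1]]' 12
python3 m2.py p3;python3 -c "
from st import *
to((.5627,-.0485,.17),.254)"
```

```text
time: 17.27
tool_pos: [0.427, 0.3476, 0.2203]
tool_rot: [3.141, 0.0, 1.826]
contact_force: [0.3, -0.2, -0.2]
opening: 0.045
grip_force: 12.0
g [0.427  0.3476 0.0611] closing dir 0.255 shift [-0.0044  0.0014  0.0003] turn 0.0003 q6 0.29 t 17.275
time: 17.77
tool_pos: [0.4269, 0.3475, 0.3326]
tool_rot: [3.141, -0.0, 1.826]
contact_force: [-0.4, 0.0, -1.5]
opening: 0.0448
grip_force: 12.0
rack [ 0.5786 -0.1062  0.2341] 0.066
rack [ 0.5804 -0.1067  0.2963] 2.499
-0.06 [ 0.5979 -0.1641]
0 [ 0.5804 -0.1067]
0.06 [ 0.5628 -0.0493]
g [0.4262 0.347  0.1714] closing dir 0.255 shift [-1.0429  0.0812  0.0043] turn 0.0002 q6 0.29 t 17.875
```

View pics/p3.png

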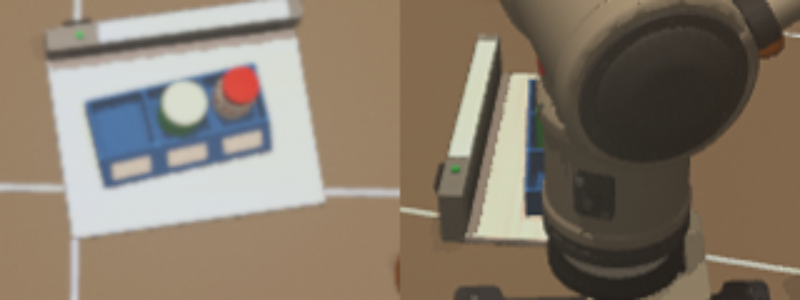

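The bottle is upright at (238,90) in the crop, and the left compartment is free for the jar.

```bash
python3 -m jog '[[[-0.1,0.01,-0.01],0,1],[[-0.25,0.02,-0.01],0,1],[[-0.40,0.03,-0.01],0,1],[[-0.55,0.045,-0.01],0,1],[[-0.70,0.057,-0.01],0,1],[[-0.83,0.067,-0.01],0,1],[[-0.93,0.076,-0.01],0,1],[[-0.98,0.08,-0.01],0,1],[[-0.98,0.08,-0.01],0,1],[[-0.98,0.08,-0.01],0,1]]' 12
python3 -c "
from st import *
to((.5637,-.047,.081),.254)"
```

```text
time: 19.12
tool_pos: [0.5563, -0.0225, 0.3357]
tool_rot: [-3.14, -0.001, 1.826]
contact_force: [0.6, -0.2, -1.4]
opening: 0.0445
grip_force: 12.0
g [ 0.5561 -0.0224  0.1765] closing dir 0.256 shift [-0.0644  0.0031  0.2387] turn 0.0005 q6 -0.43 t 19.125
```

```bash
python3 -m jog '[[[-0.05,0.002,0],0,1],[[-0.065,0.003,0.02],0,1],[[-0.065,0.003,0.07],0,1],[[-0.065,0.003,0.13],0,1],[[-0.065,0.003,0.17],0,1],[[-0.065,0.003,0.20],0,1],[[-0.065,0.003,0.215],0,1],[[-0.065,0.003,0.228],0,1],[[-0.065,0.003,0.238],0,1],[[-0.065,0.003,0.238],0,1]]' 12
python3 -c "
from st import *
to((.5637,-.047,.0775),.254)"
```

```text
time: 20.38
tool_pos: [0.5644, -0.0486, 0.2411]
tool_rot: [-3.142, 0.0, 1.826]
contact_force: [-0.9, 0.5, -0.8]
opening: 0.0452
grip_force: 12.0
g [ 0.5644 -0.0486  0.0819] closing dir 0.255 shift [ 0.0044 -0.0008  0.011 ] turn 0.0003 q6 -0.48 t 20.375
```

```bash
python3 -m jog '[[[0,0,0.006],0,1],[[0,0,0.011],0,1],[[0,0,0.011],0,1],[[0,0,0.011],0,0.28],[[0,0,0.011],0,0.28],[[0,0,0.011],0,0.28],[[0,0,-0.1],0,0.28],[[0,0,-0.24],0,0.28],[[0,0,-0.3],0,0.28],[[0,0,-0.3],0,0.6]]' 12
python3 -c "
from st import *
to((.4891,-.1203,.2),.159-np.pi/2);to((.4891,-.1203,.2),.159+np.pi/2)"
```

```text
time: 21.62
tool_pos: [0.5647, -0.0486, 0.3632]
tool_rot: [3.137, 0.002, 1.826]
contact_force: [-0.4, 0.7, -0.9]
opening: 0.0598
grip_force: 0.0
g [ 0.5654 -0.0488  0.204 ] closing dir 0.255 shift [-0.1248 -0.2298  0.0092] turn -0.4695 q6 -0.48 t 21.625
g [ 0.5654 -0.0488  0.204 ] closing dir 0.255 shift [-0.1248 -0.2298  0.0092] turn -0.4695 q6 -0.48 t 21.625
```

```bash
python3 -m jog '[[[-0.125,-0.23,0],-0.4695,0.6],[[-0.125,-0.23,0],-0.4695,0.6],[[-0.125,-0.23,0],-0.4695,0.6],[[-0.125,-0.23,0],-0.4695,0.6],[[-0.125,-0.23,0],-0.4695,0.6],[[-0.125,-0.23,0],-0.4695,0.6],[[-0.125,-0.23,0],-0.4695,0.6],[[-0.125,-0.23,0],-0.4695,0.6],[[-0.125,-0.23,0],-0.4695,0.6],[[-0.125,-0.23,0],-0.4695,0.6]]' 12
python3 - <<'E'
from st import *
from h import *
to((.4891,-.1203,.056),.159+np.pi/2)
I={c:cams.read_camera(c) for c in("top","side")}
s=cv2.resize(I["side"][140:260,230:390],None,fx=2.5,fy=2.5);t=cv2.resize(I["top"][170:290,300:460],None,fx=2.5,fy=2.5)
cv2.imwrite("pics/p4.png",np.hstack([t,s])[:,:,::-1])
E
```

```text
time: 22.88
tool_pos: [0.4879, -0.1201, 0.3603]
tool_rot: [3.141, -0.001, -2.986]
contact_force: [0.7, 0.7, -0.2]
opening: 0.037
grip_force: 0.0
g [ 0.4877 -0.12    0.2011] closing dir 1.726 shift [-0.0039 -0.0014  0.3627] turn -0.0011 q6 -2.12 t 22.875
```

View pics/p4.png

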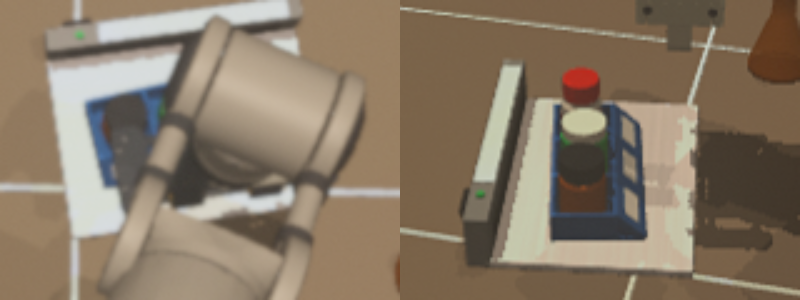

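The side crop shows all three containers upright in the rack: bottle (580,85), tub (583,125), jar (580,165). The gripper is in front of the rack, so I'll go down.

```bash
python3 -m jog '[[[-0.004,-0.001,0.15],0,0.6],[[-0.004,-0.001,0.30],0,0.6],[[-0.004,-0.001,0.362],0,0.6],[[-0.004,-0.001,0.362],0,0.6],[[-0.004,-0.001,0.362],0,0.6]]' 12
cat > d.py <<'E'
from st import *
o,Rm=st();g=o["tool_pos"]+Rm[:,2]*robot.grip_depth;w=.159
d=g[:2]-[.5744,-.1158];f=o["contact_force"]
print("dock x,y",(np.cos(w)*d[0]+np.sin(w)*d[1]).round(4),(-np.sin(w)*d[0]+np.cos(w)*d[1]).round(4),"tip z",(g[2]-.019).round(4),"F dockx,y,z",(np.cos(w)*f[0]+np.sin(w)*f[1]).round(1),(-np.sin(w)*f[0]+np.cos(w)*f[1]).round(1),f[2].round(1),"t",o["time"])
E
python3 d.py
```

```text
time: 23.6
tool_pos: [0.4902, -0.1205, 0.2174]
tool_rot: [-3.14, 0.002, -2.983]
contact_force: [-0.1, -0.7, 0.4]
opening: 0.0366
grip_force: 0.0
dock x,y -0.0836 0.0085 tip z 0.0392 F dockx,y,z -0.2 -0.6 0.4 t 23.6
```

```bash
python3 -m jog '[[[-0.02,0,0.007],0,0.6],[[-0.05,0,0.007],0,0.6],[[-0.075,0,0.007],0,0.6],[[-0.085,0,0.007],0,0.6],[[-0.095,0,0.007],0,0.6],[[-0.105,0,0.007],0,0.6],[[-0.115,0,0.007],0,0.6],[[-0.125,0,0.007],0,0.6],[[-0.125,0,0.007],0,0.6]]'; python3 d.py
```

```text
time: 24.72
tool_pos: [0.5393, -0.1124, 0.2135]
tool_rot: [-3.141, 0.001, -2.983]
contact_force: [-1.1, 0.1, 0.2]
opening: 0.0366
grip_force: 0.4
dock x,y -0.034 0.0089 tip z 0.0353 F dockx,y,z -1.1 0.3 0.2 t 24.725
```

```bash
python3 -m jog '[[[-0.01,0,0],0,0.6],[[-0.02,0,0],0,0.6],[[-0.03,0,0],0,0.6],[[-0.04,0,0],0,0.6],[[-0.05,0,0],0,0.6],[[-0.06,0,0],0,0.6],[[-0.067,0,0],0,0.6],[[-0.07,0,0],0,0.6],[[-0.07,0,0],0,0.6]]'; python3 d.py
```

```text
time: 25.85
tool_pos: [0.5668, -0.108, 0.2136]
tool_rot: [-3.141, 0.0, -2.983]
contact_force: [-1.0, -0.8, 0.0]
opening: 0.0366
grip_force: 0.7
dock x,y -0.0062 0.0089 tip z 0.0354 F dockx,y,z -1.1 -0.6 0.0 t 25.85
```

```bash
python3 -m jog '[[[-0.005,0,0],0,0.6],[[-0.010,0,0],0,0.6],[[-0.015,0,0],0,0.6],[[-0.018,0,0],0,0.6],[[-0.018,0,0],0,0.6]]'; python3 d.py
python3 - <<'E'
from h import *
I={c:cams.read_camera(c) for c in("top","side")}
s=cv2.resize(I["side"][140:260,230:390],None,fx=2.5,fy=2.5);t=cv2.resize(I["top"][170:290,300:460],None,fx=2.5,fy=2.5)
cv2.imwrite("pics/p5.png",np.hstack([t,s])[:,:,::-1])
E
```

```text
time: 26.48
tool_pos: [0.5738, -0.1068, 0.2134]
tool_rot: [3.141, -0.0, -2.983]
contact_force: [-2.0, -0.4, 0.2]
opening: 0.0365
grip_force: 1.3
dock x,y 0.0007 0.009 tip z 0.0352 F dockx,y,z -2.1 -0.1 0.2 t 26.475
```

View pics/p5.png

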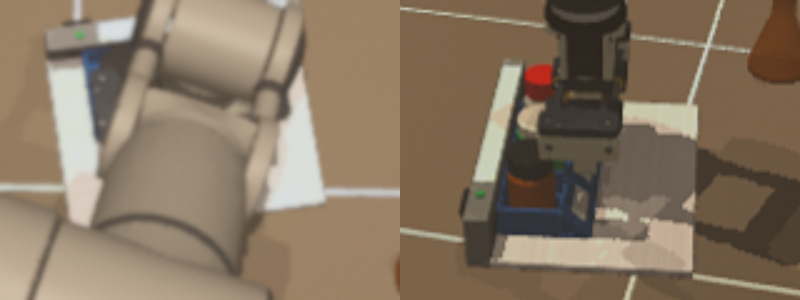

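The picture shows the rack at the fence, or very nearly, with the fingers on the slope at about (580,185). Now the diagonal push in small steps.

```bash
python3 -m jog '[[[-0.002,0,0.002],0,0.6],[[-0.004,0,0.004],0,0.6],[[-0.006,0,0.006],0,0.6],[[-0.006,0,0.006],0,0.6]]'; python3 d.py
```

```text
time: 27.08
tool_pos: [0.575, -0.1066, 0.2124]
tool_rot: [3.141, -0.004, -2.982]
contact_force: [-13.8, -1.9, 16.4]
opening: 0.0368
grip_force: 10.3
dock x,y 0.0015 0.009 tip z 0.0342 F dockx,y,z -13.9 0.3 16.4 t 27.075
```

```bash
python3 -m jog '[[[-0.002,0,0.002],0,0.6],[[-0.004,0,0.004],0,0.6],[[-0.005,0,0.005],0,0.6],[[-0.005,0,0.005],0,0.6],[[-0.005,0,0.005],0,0.6],[[-0.005,0,0.005],0,0.6]]'; python3 d.py
python3 - <<'E'
from h import *
I={c:cams.read_camera(c) for c in("top","side")}
s=cv2.resize(I["side"][150:250,260:350],None,fx=5,fy=5);t=cv2.resize(I["top"][165:265,305:375],None,fx=4,fy=5)
cv2.imwrite("pics/p6.png",np.hstack([t,s])[:,:,::-1])
E
python3 d.py
```

```text
time: 27.82
tool_pos: [0.5759, -0.1065, 0.212]
tool_rot: [3.141, -0.006, -2.982]
contact_force: [-23.4, -1.2, 33.4]
opening: 0.0363
grip_force: 19.6
dock x,y 0.0019 0.009 tip z 0.0338 F dockx,y,z -23.3 2.5 33.4 t 27.825
dock x,y 0.0019 0.009 tip z 0.0338 F dockx,y,z -23.7 2.8 32.0 t 27.925
```

View pics/p6.png

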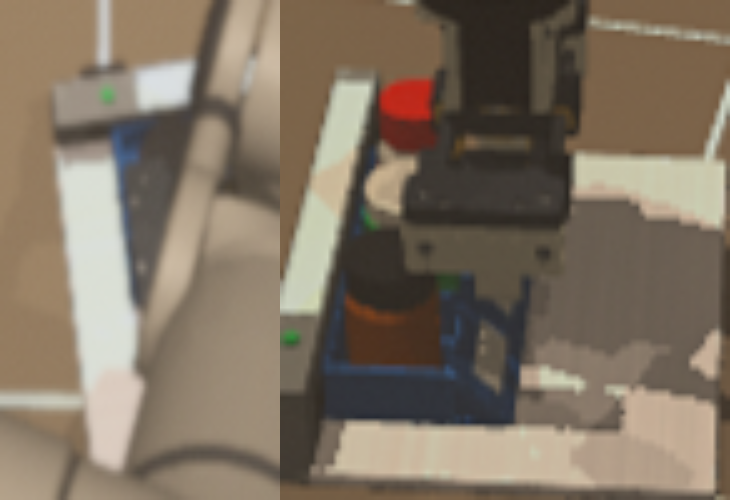

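The crops show the rack's back against the fence, all three containers standing, and the gripper body clear of them. The push holds steady at about 24 N forwards and 32 N down.

```bash
python3 -c "
from cell import robot
print(robot.hand_in())"
```

```text
the job is handed in; nothing more can be done
None
```

I handed the job in at about 28 s: the bottle, jar and tub each stand upright in their own compartment, and the fingers are still pressing the rack against the fence and down onto the bed (about 24 N forwards, 32 N down). In the last pictures the gripper was clear of all three containers; the hand-in gave no verdict, and the arm hid the rack's far end, so its flat fit there is inferred from the finger position and the steady force.

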